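# Roll the guard strip home on the surface plate

## Robot

A 7-joint arm with a two-finger parallel gripper is mounted at the origin on the work surface. World frame = base frame: x ahead of the robot, y to its left, z up, the work surface at z = 0. Lengths are in m, angles in rad, forces in N, time in s.
With the tool pointing down it reaches from about 0.425 to 0.925 m from the base axis. Payload 6.8 kg.
Tool frame: the origin (TCP) lies on the front face of the gripper's body, between the roots of the fingers; the fingertips stand 80 mm ahead of it and the grasp point (between the pads) lies 61 mm ahead of it (robot.grip_depth is the distance from the TCP to the grasp point, in m); z points along the fingers, y is the direction in which the jaws open and shut (so a half turn about z gives the same grasp; the last joint's range is limited). The gripper opens to 88 mm and grips with 3 to 60 N. Pads are 20 mm wide; open, the fingers measure 115 mm over their backs; the gripper's body (75 mm by 178 mm) begins 61 mm behind the grasp point.
Start: joints at [-1.374, 0.477, 0.022, 1.555, -0.011, 1.109, -0.083], TCP at [0.203, 0.644, 0.303] pointing down, gripper open.
Joint ranges: [-2.96, 2.96], [-0.34, 2.1], [-1.41, 1.46], [0.24, 2.44], [-1.37, 4.51], [0.17, 1.92], [-2.96, 2.96]. Speed limits (rad/s): [2.39, 2.39, 3.14, 3.14, 3.14, 3.14, 3.14].

## Interface

Orientations are given as a rotation vector (axis times angle).
In Python, from plant import robot, eyes, spot_in, trace gives the robot as it stands. The module is installed in compiled form; this text tells all that it offers.
- The arm moves only by the tool apply_moves, never from a script. Its arguments are lists of equal length, an entry for each row: "slide": the shift along the world's x, y, z in m, a list of three; "dr": the turn, a rotation vector about the world's x, y, z in units of 5 degrees (1.0 is 5 degrees), a list of three; "jaw": the closure, from 0 (fully open) to 1 (shut). In form: {"slide": [[dx, dy, dz], ...], "dr": [[wx, wy, wz], ...], "jaw": [jaw, ...]}. A call has 1 to 8 rows; each row is the pose to reach, as a shift and turn from the pose commanded when the call began; what a row does not reach only later rows make up. A row lasts 1/8 s, in which the tool goes at most 62.5 mm and 10.7 degrees, less where a joint would pass 70% of its speed; a pose out of reach is approached as far as the arm can. A call with a gripper value outside its range is refused whole. The fingers move at their own pace and stop on an object; "grip_force" is the grip in N (left out, the last holds). Time passes only in rows, so rows that repeat a pose let the fingers close. It gives the time, the measured TCP pose, the force and the opening at its end, in the units of the state.
- robot.get_obs(): the state, without advancing time (a new reading comes with each control period).
- eyes.snapshot(name): name is "scene" or "top" or "wrist"; returns a dict with "color" (480x640x3 uint8, red, green, blue), "fovy" (degrees; the focal length in pixels is half the picture's height over the tangent of half this angle, whatever the lens; pixels are square), "cx", "cy" (the principal point, pixels), "rvec" (rotation vector, rad) and "tvec" (3), from world to camera coordinates, as OpenCV has them. Camera axes: x right, y down, z forward; pixel columns grow to the right and rows downward; lengths in m; the calibration is good to about 2 mm. A picture is of the moment at which its call begins. There is no depth.
- robot.close_job(): hands the job in, once; it reports no verdict.
Trained networks look in the newest picture that a camera, given by its name, has taken for a name from the list of things; names that differ only in an ending like _2 or _b are one class to them, and where a whole thing is asked for, a point or a joint stands for the part that bears it (a point fixed in the world has none). Each returns a list of dicts, best first, with "conf" (0 to 1); they miss things now and then, are a little off and sometimes report something else, mostly with a low value. They report only what shows in the picture. A call takes as long as a camera call. They do not tell look-alikes from the thing itself.
- spot_in(name, camera): "centre" ([x, y, z] in m, in world coordinates, good to about 4 mm: the middle of the surface that is visible of it).
- trace(name, camera): "region" (480x640 bool, what is visible of it).
The state is a dict: "clock": time; "joint_positions": joint angles; "qd": joint speeds; "tau": joint torques, N m; "tool_pos": TCP position; "tcp_rot": TCP orientation; "wrist_force": force on the tool from outside, world axes, zero at the start; "moment": the same for the moment, N m; "finger_gap": opening from 0.0 (shut) to 1.0 (fully open).
Only numpy, scipy, OpenCV 4.12 (cv2) and the standard library are available. Lean on these libraries where they do the work, as an engineer would, in place of code of your own. Each camera call takes 0.05 s, during which the arm holds its last target. There are 200 camera calls.

## Task

The guard strip along the near edge of the black surface plate is standing proud. Take the hand roller (the tool with two barrels, not the similar dressing stone, which is to stay where it is), roll it firmly along the whole strip until every section is flush with the plate, without pressing on the plate with the gripper itself, then stand the roller back on its barrels near the middle of its red pad and let go.

Things in the scene. Friction and masses are not known exactly. Their poses are not given: they have to be found in the camera images.
- plate: Black granite surface plate, fixed, 200 (x) x 290 (y) x 50 mm high; origin at the centre of its underside, top face 50 mm above it. Along its near (-x) edge a grey guard strip lies in a rebate; beyond each end of the strip 35 mm of granite is level with the top face.
- strip_mid (a point): Middle of the grey plastic guard strip, at the level of the plate's top face; 24 mm wide (x), 220 mm long: five equal 44 mm sections in a row along this frame's y, centred at y = -88, -44, 0, 44, 88 mm. The strip starts 4 to 6 mm proud (above this point) and is flush with the plate's top (level with this point) when fully seated.
- roller_handle (a point): Hand roller, loose, about 0.3 kg: centre of its upright wooden handle, 24 (x) x 44 (y) x 48 mm high, 68 mm above the barrels' undersides. Below, 24 to 58 mm under the point, an aluminium frame 60 x 52 mm holds two black rubber barrels, 28 mm diameter, 40 mm long, axles along y, at x = +20 and -20 mm. It rolls along its x, either way, and stands on its barrels.
- roller: The same hand roller as a whole; origin midway between its barrels at the level of their undersides, axes as for its handle.
- pad: Dark red square parking pad, fixed flat on the bench, 160 x 160 x 4 mm; origin at the centre of its underside. The roller stands on it at the start.
- stone_handle (a point): A bystander: a dressing stone, loose, with the same wooden handle as the roller but on a flat tan stone 70 x 50 x 30 mm instead of barrels; the point is the centre of its handle, 54 mm above the bench.
- section1 (a joint): How far section 1 of the guard strip (centred at y = -88 mm from the strip's middle) has been pushed down, m: 0 = 6 mm proud, 0.006 = flush with the plate, where it stops. Stiff fit: about 4 N moves it, and it stays where it is left.
- section2 (a joint): How far section 2 of the guard strip (centred at y = -44 mm from the strip's middle) has been pushed down, m: 0 = 6 mm proud, 0.006 = flush with the plate, where it stops. Stiff fit: about 4 N moves it, and it stays where it is left.
- section3 (a joint): How far section 3 of the guard strip (centred at y = 0 mm from the strip's middle) has been pushed down, m: 0 = 6 mm proud, 0.006 = flush with the plate, where it stops. Stiff fit: about 4 N moves it, and it stays where it is left.
- section4 (a joint): How far section 4 of the guard strip (centred at y = 44 mm from the strip's middle) has been pushed down, m: 0 = 6 mm proud, 0.006 = flush with the plate, where it stops. Stiff fit: about 4 N moves it, and it stays where it is left.
- section5 (a joint): How far section 5 of the guard strip (centred at y = 88 mm from the strip's middle) has been pushed down, m: 0 = 6 mm proud, 0.006 = flush with the plate, where it stops. Stiff fit: about 4 N moves it, and it stays where it is left.
- barrel_front (a joint): Turn of the roller's +x side barrel about its axle, rad, 0 at the start; slightly stiff bearing; 1 rad is 14 mm of rolling.
- barrel_rear (a joint): Turn of the roller's -x side barrel about its axle, rad, 0 at the start; slightly stiff bearing; 1 rad is 14 mm of rolling.
Things that resemble listed ones, but are neither listed nor needed, are in the scene too. Leave any purple look-alike of the pad alone. Leave any yellow look-alike of the roller alone.

How it is judged:
On the way:
1. the roller has rolled some way along the strip under pressure (a barrel has turned more than 4 rad, about 56 mm, while the roller presses on the plate and strip with more than 5 N) ((value of joint any of barrel_front, barrel_rear above 4 rad or value of joint any of barrel_front, barrel_rear below -4 rad) and contact force between roller and plate above 5 N), for 0.05 s.
At the end, for the whole second after the job is handed in: All five sections of the strip are flush within 2 mm (each section joint above 0.004 m); the roller stands upright on its barrels (within about 10 degrees) on its pad, handle within 45 mm of the pad's centre horizontally and 62 to 82 mm above the pad's underside, released (value of joint each of section1, section2, section3, section4, section5 above 0.004 m and horizontal distance between roller_handle and pad below 0.045 m and z of roller_handle in the frame of pad between 0.062 and 0.082 m and angle between roller_handle's own z axis and vertical below 0.17 rad); the robot touches nothing.
It fails at once if the dressing stone is moved by more than 20 mm (distance of stone_handle from where it was at the start of the episode above 0.02 m).
It fails at once if the gripper or arm itself presses on the plate or its strip with more than 3 N (contact force between any of the fingers, the arm and plate above 3 N).
It also fails if it takes over 67 s, if anything falls off the work surface, if the arm or the gripper's body presses on something with over 40 N, if the wrist force passes 120 N, or if a joint passes its speed limit or range.

## Working session

There is one attempt and no reset: what is moved stays moved. The work goes in short steps, Python scripts to look and compute and a tool call to move; the robot and the scene stay as the last step left them, time stands still between calls to the robot, and variables do not carry over. Pictures are saved under pics/ and viewed, about 8 in all and at most 12, crops included, and the job is handed in when it is done.

Besides the shell and the picture viewer there is one more tool, called in YAML: its name, and indented under it one key for each argument. apply_moves: Moves the arm, as the interface text tells. Its arguments: {"type":"object","properties":{"slide":{"type":"array","items":{"type":"array","items":{"type":"number"}}},"dr":{"type":"array","items":{"type":"array","items":{"type":"number"}}},"jaw":{"type":"array","items":{"type":"number"}},"grip_force":{"type":"number"}},"required":["slide","dr","jaw"]}

```bash
mkdir -p pics; cat > h.py <<'E'
import numpy as np, cv2
from plant import robot, eyes, spot_in, trace
def snap(c,f=None):
    s=eyes.snapshot(c)
    if f: cv2.imwrite('pics/'+f,s['color'][:,:,::-1])
    return s
def K(s):
    f=240/np.tan(np.radians(s['fovy'])/2); return np.array([[f,0,s['cx']],[0,f,s['cy']],[0,0,1]])
def proj(s,P):
    return cv2.projectPoints(np.float64(P).reshape(-1,3),np.float64(s['rvec']),np.float64(s['tvec']),K(s),None)[0].reshape(-1,2)
def onz(s,uv,z):
    R=cv2.Rodrigues(np.float64(s['rvec']))[0]; C=-R.T@np.float64(s['tvec'])
    uv=np.float64(uv).reshape(-1,2)
    d=(R.T@np.linalg.inv(K(s))@np.c_[uv,np.ones(len(uv))].T).T
    return C+d*((z-C[2])/d[:,2])[:,None]
E
python3 - <<'E'
from h import *
np.set_printoptions(precision=4,suppress=True)
for c in ['scene','top']:
    s=snap(c,c+'0.png'); print(c,s['fovy'],s['cx'],s['cy'],s['rvec'],s['tvec'])
    for n in ['plate','strip_mid','roller_handle','roller','pad','stone_handle','section1','section3','section5','barrel_front']:
        for d in spot_in(n,c)[:4]: print(n,np.array(d['centre']),round(d['conf'],2), proj(s,d['centre'])[0].round())
o=robot.get_obs(); print(o)
E
python3 -c "
import cv2,numpy as np
" 
```

```text
scene 48.84775974987316 323.6106471991191 245.8144289319291 [ 0.6459  2.6604 -1.1498] [ 0.5268 -0.1424  1.131 ]
plate [0.6064 0.204  0.051 ] 0.92 [377. 341.]
plate [0.5288 0.2276 0.0501] 0.19 [431. 333.]
roller_handle [ 0.8223 -0.093   0.0436] 0.91 [177. 265.]
roller_handle [ 0.6743 -0.173   0.0473] 0.67 [242. 211.]
roller [ 0.8234 -0.0955  0.0445] 0.86 [176. 264.]
roller [0.6073 0.1986 0.0517] 0.75 [375. 339.]
roller [ 0.6776 -0.1723  0.0433] 0.6 [241. 213.]
pad [ 0.6713 -0.1852  0.0061] 0.94 [244. 223.]
pad [ 0.333  -0.1196  0.0088] 0.78 [408. 190.]
stone_handle [ 0.4746 -0.2405  0.0294] 0.64 [321. 171.]
stone_handle [0.5022 0.1429 0.0546] 0.21 [414. 287.]
section1 [0.541  0.2664 0.052 ] 0.95 [440. 356.]
section1 [0.4895 0.1009 0.0502] 0.82 [406. 270.]
section1 [0.5286 0.2289 0.0548] 0.58 [432. 332.]
section1 [0.516  0.1837 0.0565] 0.55 [421. 307.]
section3 [0.541  0.2664 0.052 ] 0.95 [440. 356.]
section3 [0.4895 0.1009 0.0502] 0.82 [406. 270.]
section3 [0.5286 0.2289 0.0548] 0.58 [432. 332.]
section3 [0.516  0.1837 0.0565] 0.55 [421. 307.]
section5 [0.541  0.2664 0.052 ] 0.95 [440
[... 1270 characters left out ...]
.]
section5 [0.5363 0.2659 0.0528] 0.73 [147. 305.]
section5 [0.4978 0.1354 0.0546] 0.71 [236. 319.]
section5 [0.5112 0.1815 0.0504] 0.63 [205. 315.]
barrel_front [ 0.789  -0.1123  0.026 ] 0.78 [370. 129.]
{'clock': 1.1, 'joint_positions': array([-1.3741,  0.477 ,  0.0224,  1.5554, -0.0115,  1.1093, -0.0831]), 'qd': array([ 0.0004, -0.0002,  0.0009,  0.0004, -0.0004, -0.001 , -0.003 ]), 'tau': array([  0.0002, -58.2739,   1.5339, -27.2928,  -0.0544,   0.0102,
         0.    ]), 'tool_pos': array([0.2026, 0.6439, 0.3026]), 'tcp_rot': array([ 0.4769,  3.1052, -0.    ]), 'wrist_force': array([ 0.2238,  0.3284, -0.075 ]), 'moment': array([ 0.0134, -0.0029,  0.0341]), 'finger_gap': 0.99936072499}
```

View pics/top0.png

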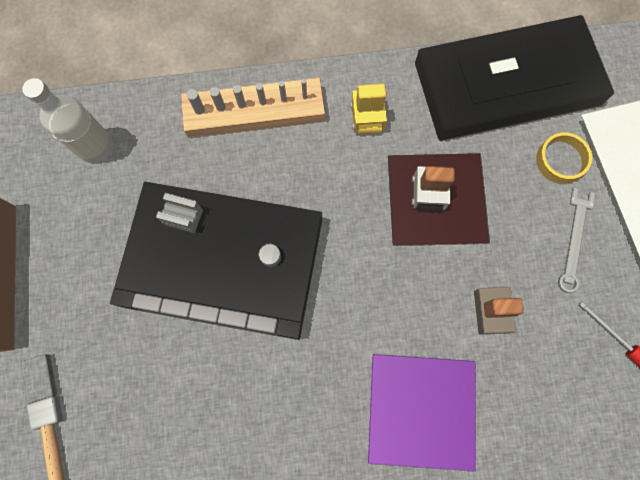

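View pics/scene0.png

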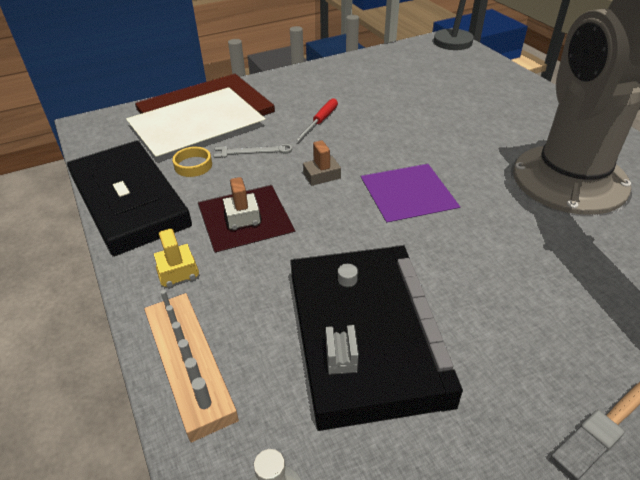

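Both views agree: the roller (white frame, top pixel 430,188) stands on the red pad (439,199), and the stone is at (497,308). The strip runs along the plate's lower edge, from (263,326) to (147,305). Next I move the arm over the roller.

apply_moves:
  slide:
    - [0.03, -0.05, 0]
    - [0.06, -0.1, 0]
    - [0.09, -0.15, 0]
    - [0.12, -0.2, 0]
    - [0.15, -0.25, 0]
    - [0.18, -0.3, 0]
    - [0.205, -0.355, 0]
    - [0.23, -0.41, 0]
  dr:
    - [0, 0, -2]
    - [0, 0, -4]
    - [0, 0, -6]
    - [0, 0, -8]
    - [0, 0, -10]
    - [0, 0, -12]
    - [0, 0, -14]
    - [0, 0, -16]
  jaw: [0, 0, 0, 0, 0, 0, 0, 0]
  grip_force: 50

```text
clock: 2.1
tool_pos: [0.4333, 0.2322, 0.303]
tcp_rot: [-2.367, -2.065, -0.002]
wrist_force: [0.3, 0.7, 0.3]
finger_gap: 0.998
```

apply_moves:
  slide:
    - [0.03, -0.05, 0]
    - [0.06, -0.1, 0]
    - [0.09, -0.15, 0]
    - [0.12, -0.2, 0]
    - [0.15, -0.25, 0]
    - [0.18, -0.3, 0]
    - [0.2, -0.355, 0]
    - [0.21, -0.41, 0]
  dr:
    - [0, 0, -2]
    - [0, 0, -4]
    - [0, 0, -6]
    - [0, 0, -8]
    - [0, 0, -10]
    - [0, 0, -12]
    - [0, 0, -14]
    - [0, 0, -16]
  jaw: [0, 0, 0, 0, 0, 0, 0, 0]

```text
clock: 3.1
tool_pos: [0.6437, -0.1773, 0.3025]
tcp_rot: [3.141, 0.063, 0.001]
wrist_force: [0.7, -0.3, -0.0]
finger_gap: 0.996
```

```bash
python3 - <<'E'
from h import *
np.set_printoptions(precision=4,suppress=True)
o=robot.get_obs(); print(o['clock'],o['tool_pos'],o['tcp_rot'],o['joint_positions'])
s=snap('wrist','w1.png'); print(s['rvec'],s['tvec'])
for n in ['roller_handle','roller','pad','barrel_front']:
    for d in spot_in(n,'wrist')[:3]: print(n,np.array(d['centre']),round(d['conf'],2), proj(s,d['centre'])[0].round())
r=trace('pad','wrist')
for q in r[:2]:
    m=q['region'].astype(np.uint8); p=onz(s,np.argwhere(m)[:,::-1],.004); print('pad',q['conf'],cv2.minAreaRect(np.float32(p[:,:2]*1000)))
for q in trace('roller_handle','wrist')[:2]:
    m=q['region'].astype(np.uint8); print(q['conf'],cv2.minAreaRect(np.float32(np.argwhere(m)[:,::-1])))
E
```

```text
3.1 [ 0.6437 -0.1773  0.3025] [3.1408 0.063  0.0006] [-0.3714  0.5841  0.8247  1.6137 -0.4601  1.1482 -0.9676]
[-2.1151  2.0324  0.2763] [-0.2042  0.5813  0.5596]
roller_handle [ 0.8075 -0.1172  0.0446] 0.92 [253.  23.]
roller_handle [ 0.6809 -0.195   0.0491] 0.58 [339. 182.]
roller [ 0.808  -0.1155  0.0401] 0.75 [252.  24.]
roller [ 0.6764 -0.1933  0.0487] 0.66 [336. 187.]
pad [ 0.366  -0.1181  0.005 ] 0.64 [262. 428.]
pad [ 0.6686 -0.2193  0.006 ] 0.63 [359. 190.]
barrel_front [ 0.7952 -0.1119  0.0234] 0.91 [251.  46.]
barrel_front [ 0.7034 -0.1997  0.0308] 0.68 [344. 156.]
pad 0.71 ((662.0296020507812, -209.8715057373047), (159.82264709472656, 159.6157989501953), 84.26341247558594)
pad 0.66 ((371.31884765625, -130.51309204101562), (90.71546936035156, 175.18638610839844), 2.2565317153930664)
0.84 ((338.7926940917969, 189.63412475585938), (62.858726501464844, 70.89067077636719), 12.094757080078125)
0.57 ((251.5, 28.5), (57.0, 73.0), 90.0)
```

View pics/w1.png

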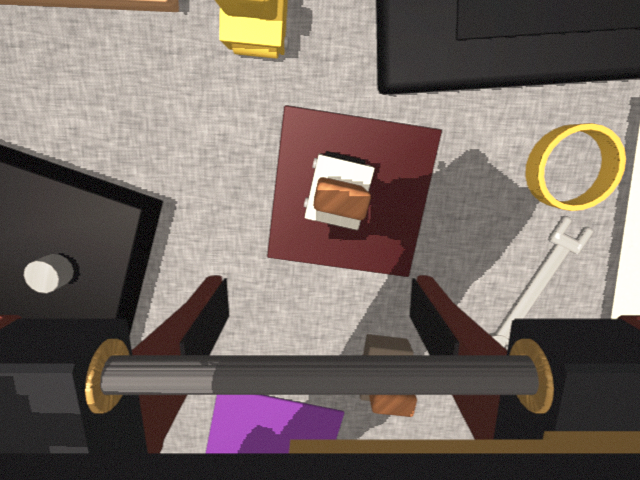

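The wrist view shows the pad square, with the roller's handle at pixel (342,200) and its frame turned about 12° in the image. Next I measure the roller's yaw and position from its colours.

```bash
cat >> h.py <<'E'
def rollerpose(s,z0=.004,win=(250,90,460,290)):
    c=s['color'].astype(int); x0,y0,x1,y1=win
    h=cv2.cvtColor(s['color'],cv2.COLOR_RGB2HSV).astype(int)
    W=np.zeros(c.shape[:2],bool); W[y0:y1,x0:x1]=1
    wood=W&(h[...,0]<16)&(h[...,1]>130)&(h[...,2]>110)
    frame=W&(h[...,1]<40)&(h[...,2]>190)
    for nm,m,z in [('wood',wood,z0+.092),('frame',frame,z0+.044)]:
        m=cv2.morphologyEx(m.astype(np.uint8),cv2.MORPH_OPEN,np.ones((3,3)))
        n,l,st,_=cv2.connectedComponentsWithStats(m)
        if n<2: print(nm,'none'); continue
        k=1+st[1:,4].argmax(); px=np.argwhere(l==k)[:,::-1]
        p=onz(s,px,z); r=cv2.minAreaRect(np.float32(p[:,:2]*1000))
        print(nm,len(px),np.round(r[0],1),np.round(r[1],1),round(r[2],1)); print(' img',cv2.boxPoints(cv2.minAreaRect(np.float32(px))).round().tolist())
E
python3 - <<'E'
from h import *
np.set_printoptions(precision=4,suppress=True)
s=snap('wrist'); rollerpose(s)
c=s['color'][100:280,260:460,::-1]; cv2.imwrite('pics/w1c.png',cv2.resize(c,None,fx=4,fy=4,interpolation=cv2.INTER_NEAREST)[:600,:800])
E
```

```text
wood 1511 [ 671.4 -195. ] [43.6 23.1] 79.4
 img [[316.0, 207.0], [323.0, 179.0], [376.0, 192.0], [370.0, 220.0]]
frame 1268 [ 585.3 -199.1] [89.6 25.9] 86.7
 img [[294.0, 287.0], [297.0, 262.0], [388.0, 271.0], [385.0, 296.0]]
```

View pics/w1c.png

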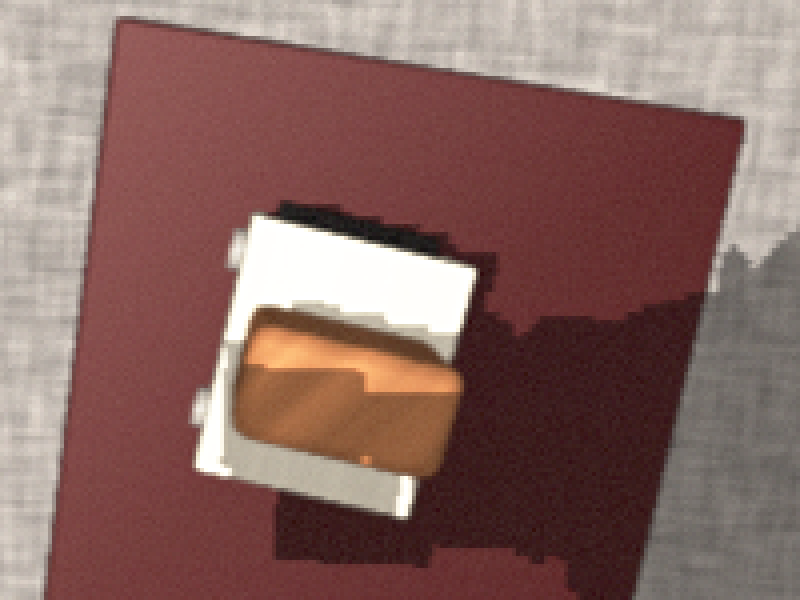

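```bash
python3 - <<'E'
from h import *
s=snap('wrist')
p=onz(s,[(322.5,153.2),(378.8,166.8),(362.5,229.5),(309.2,217.5)],.048)[:,:2]
print(p,p.mean(0),[np.degrees(np.arctan2(*(p[a]-p[b])[::-1])) for a,b in((0,1),(3,2),(0,3),(1,2))])
E
```

```text
[[ 0.70464895 -0.1750331 ]
 [ 0.69511809 -0.22648182]
 [ 0.63621966 -0.21639429]
 [ 0.64539202 -0.16550475]] [ 0.67034468 -0.19585349] [np.float64(79.50495459618419), np.float64(79.78267323154053), np.float64(-9.13481467585277), np.float64(-9.718753325949054)]
```

apply_moves:
  slide:
    - [0.027, -0.018, -0.03]
    - [0.027, -0.018, -0.07]
    - [0.027, -0.018, -0.11]
    - [0.027, -0.018, -0.14]
    - [0.027, -0.018, -0.16]
    - [0.027, -0.018, -0.168]
    - [0.027, -0.018, -0.168]
    - [0.027, -0.018, -0.168]
  dr:
    - [0, 0, -1.3]
    - [0, 0, -2.5]
    - [0, 0, -2.5]
    - [0, 0, -2.5]
    - [0, 0, -2.5]
    - [0, 0, -2.5]
    - [0, 0, -2.5]
    - [0, 0, -2.5]
  jaw: [0, 0, 0, 0, 0, 0, 0, 0]

```text
clock: 4.55
tool_pos: [0.6702, -0.1944, 0.136]
tcp_rot: [3.129, -0.273, 0.003]
wrist_force: [-0.8, -0.2, -0.1]
finger_gap: 1.002
```

apply_moves:
  slide:
    - [0, 0, 0]
    - [0, 0, 0]
    - [0, 0, 0]
    - [0, 0, 0]
    - [0, 0, 0]
    - [0, 0, 0]
  dr:
    - [0, 0, 0]
    - [0, 0, 0]
    - [0, 0, 0]
    - [0, 0, 0]
    - [0, 0, 0]
    - [0, 0, 0]
  jaw: [0.5, 1, 1, 1, 1, 1]
  grip_force: 50

```text
clock: 5.3
tool_pos: [0.6696, -0.1941, 0.1347]
tcp_rot: [-3.13, 0.273, -0.0]
wrist_force: [0.3, 0.7, 0.5]
finger_gap: 0.499
```

```bash
python3 - <<'E'
from h import *
o=robot.get_obs(); print(o['tool_pos'],o['tcp_rot'],o['joint_positions'],o['wrist_force'],o['finger_gap'])
E
```

```text
[ 0.66957446 -0.19409937  0.134669  ] [-3.12971429e+00  2.72783083e-01 -1.81396995e-05] [-0.27671829  0.81916415  0.73462176  1.65395322 -0.65661494  0.9310483
 -1.03750689] [0.31838898 0.66037015 0.46482211] 0.4988106785719949
```

Gripped: the opening is 44 mm, which matches the handle. Now I lift and carry it to the strip.

apply_moves:
  slide:
    - [0, 0, 0.05]
    - [0, 0, 0.1]
    - [-0.015, 0.025, 0.125]
    - [-0.04, 0.07, 0.125]
    - [-0.065, 0.12, 0.125]
    - [-0.095, 0.17, 0.125]
    - [-0.12, 0.22, 0.125]
    - [-0.145, 0.265, 0.125]
  dr:
    - [0, 0, 0]
    - [0, 0, 0]
    - [0, 0, 1.8]
    - [0, 0, 3.6]
    - [0, 0, 5.4]
    - [0, 0, 7.2]
    - [0, 0, 9]
    - [0, 0, 10.8]
  jaw: [1, 1, 1, 1, 1, 1, 1, 1]

```text
clock: 6.3
tool_pos: [0.523, 0.0727, 0.2592]
tcp_rot: [-2.909, -1.186, 0.001]
wrist_force: [0.9, 0.3, -4.2]
finger_gap: 0.497
```

apply_moves:
  slide:
    - [-0.015, 0.02, 0]
    - [-0.03, 0.045, 0]
    - [-0.03, 0.045, 0]
    - [-0.03, 0.045, 0]
    - [-0.03, 0.045, 0]
  dr:
    - [0, 0, 2]
    - [0, 0, 4]
    - [0, 0, 5.7]
    - [0, 0, 5.7]
    - [0, 0, 5.7]
  jaw: [1, 1, 1, 1, 1]

```text
clock: 6.92
tool_pos: [0.4945, 0.1153, 0.2595]
tcp_rot: [2.537, 1.853, -0.001]
wrist_force: [-0.6, -0.6, -4.1]
finger_gap: 0.493
```

```bash
python3 - <<'E'
from h import *
np.set_printoptions(precision=4,suppress=True)
o=robot.get_obs(); print(o['tool_pos'],o['tcp_rot'],o['joint_positions'],o['wrist_force'],o['finger_gap'])
R=cv2.Rodrigues(o['tcp_rot'])[0]; print('jaw ang',np.degrees(np.arctan2(R[1,1],R[0,1])))
s=snap('wrist','w2.png')
for n in ['section1','plate']:
    for d in spot_in(n,'wrist')[:6]: print(n,np.array(d['centre']),round(d['conf'],2), proj(s,d['centre'])[0].round())
for c in ('top','scene'):
    s=snap(c,c+'2.png')
    for d in spot_in('section1',c)[:6]: print(c,np.array(d['centre']),round(d['conf'],2))
E
```

```text
[0.4945 0.1153 0.2595] [ 2.5366  1.8533 -0.0007] [-0.8245  0.2782  0.5652  2.0241 -0.1901  0.8901 -0.465 ] [-0.5905 -0.6019 -4.1109] 0.4930908261333276
jaw ang -17.694077478177583
section1 [0.499  0.1534 0.0553] 0.84 [308. 185.]
section1 [0.5067 0.1842 0.0539] 0.6 [306. 143.]
section1 [0.5204 0.2254 0.0533] 0.6 [306.  81.]
section1 [0.5066 0.1445 0.1567] 0.36 [322. 221.]
plate [0.5936 0.1555 0.0468] 0.75 [423. 144.]
top [0.4776 0.086  0.0563] 0.73
scene [0.528  0.2293 0.0535] 0.83
scene [0.5434 0.2693 0.0548] 0.71
scene [0.5121 0.1848 0.0588] 0.67
scene [0.5037 0.1413 0.0557] 0.53
scene [0.4905 0.0976 0.054 ] 0.52
```

View pics/w2.png

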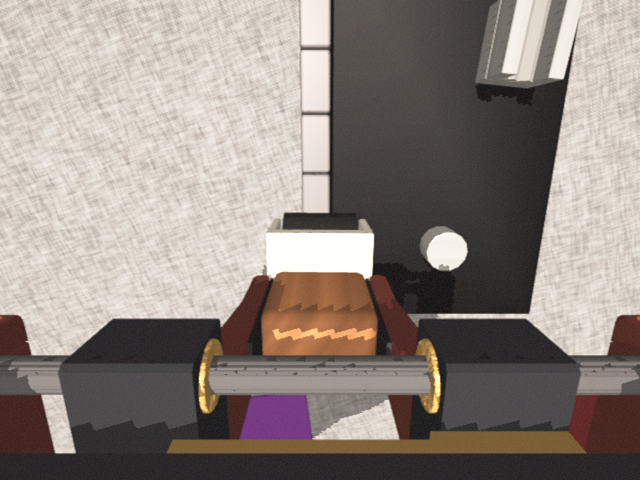

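The wrist view shows the strip as a vertical band at columns 302 to 331, with section joints at rows 47, 113 and 173. I compute its line from these.

```bash
python3 - <<'E'
from h import *
np.set_printoptions(precision=4,suppress=True)
s=snap('wrist'); g=cv2.cvtColor(s['color'],cv2.COLOR_RGB2GRAY).astype(int)
h=cv2.cvtColor(s['color'],cv2.COLOR_RGB2HSV)
for v in (15,80,140,195):
    print(v, g[v,290:345].tolist())
print('col316', [(v,g[v,316]) for v in range(40,215) if g[v,316]<150])
for z in (.055,.056): print(onz(s,[(316.5,47),(316.5,113),(316.5,173)],z))
E
```

```text
15 [216, 220, 217, 211, 201, 196, 206, 211, 217, 198, 171, 196, 226, 240, 243, 243, 242, 242, 241, 241, 242, 241, 240, 241, 240, 239, 240, 239, 238, 238, 238, 238, 236, 236, 237, 236, 238, 237, 228, 205, 157, 90, 29, 27, 53, 81, 90, 90, 88, 90, 90, 89, 89, 88, 90]
80 [231, 222, 214, 211, 213, 218, 219, 211, 203, 204, 178, 169, 211, 233, 242, 242, 242, 241, 242, 241, 240, 241, 240, 240, 240, 239, 238, 239, 239, 238, 238, 237, 234, 236, 234, 234, 234, 232, 220, 189, 128, 49, 26, 45, 65, 83, 84, 79, 78, 80, 79, 81, 81, 79, 78]
140 [219, 221, 213, 206, 191, 189, 195, 199, 214, 216, 214, 185, 174, 212, 229, 237, 236, 234, 236, 232, 235, 234, 233, 233, 233, 233, 229, 232, 230, 231, 231, 230, 229, 230, 227, 231, 231, 226, 202, 144, 73, 29, 31, 55, 72, 71, 71, 69, 73, 71, 72, 75, 71, 73, 72]
195 [199, 209, 221, 223, 220, 220, 228, 233, 233, 227, 222, 194, 173, 194, 215, 225, 227, 226, 227, 224, 225, 224, 225, 224, 224, 224, 225, 224, 223, 223, 222, 222, 222, 223, 223, 221, 221, 209, 180, 120, 49, 30, 40, 55, 66, 61, 65, 64, 66, 66, 62, 61, 61, 61, 62]
col316 [(48, np.int64(113)), (49, np.int64(88)), (50, np.int64(103)), (113, np.int64(119)), (114, np.int64(82)), (115, np.int64(96)), (173, np.int64(97)), (174, np.int64(106)), (175, np.int64(146)), (213, np.int64(85)), (214, np.int64(38))]
[[0.5345 0.2449 0.055 ]
 [0.5211 0.2027 0.055 ]
 [0.5078 0.1609 0.055 ]]
[[0.5344 0.2447 0.056 ]
 [0.5211 0.2027 0.056 ]
 [0.5078 0.161  0.056 ]]
```

apply_moves:
  slide:
    - [0.0045, 0.002, -0.03]
    - [0.0045, 0.002, -0.055]
    - [0.0045, 0.002, -0.066]
    - [0.0045, 0.002, -0.072]
    - [0.0045, 0.002, -0.077]
    - [0.0045, 0.002, -0.08]
    - [0.0045, 0.002, -0.082]
    - [0.0045, 0.002, -0.082]
  dr:
    - [0, 0, 0]
    - [0, 0, 0]
    - [0, 0, 0]
    - [0, 0, 0]
    - [0, 0, 0]
    - [0, 0, 0]
    - [0, 0, 0]
    - [0, 0, 0]
  jaw: [1, 1, 1, 1, 1, 1, 1, 1]

```text
clock: 8.32
tool_pos: [0.4998, 0.1189, 0.1803]
tcp_rot: [-2.531, -1.857, -0.004]
wrist_force: [-8.4, 0.5, 25.3]
finger_gap: 0.499
```

About 29 N pressed with the level at the plate top, so sections 1 and 2 are seated. Next I press sections 3 and 4.

apply_moves:
  slide:
    - [0, 0, 0.02]
    - [0.013, 0.042, 0.02]
    - [0.0265, 0.084, 0.02]
    - [0.0265, 0.084, 0.012]
    - [0.0265, 0.084, 0.006]
    - [0.0265, 0.084, 0.003]
    - [0.0265, 0.084, 0]
    - [0.0265, 0.084, 0]
  dr:
    - [0, 0, 0]
    - [0, 0, 0]
    - [0, 0, 0]
    - [0, 0, 0]
    - [0, 0, 0]
    - [0, 0, 0]
    - [0, 0, 0]
    - [0, 0, 0]
  jaw: [1, 1, 1, 1, 1, 1, 1, 1]

```text
clock: 9.32
tool_pos: [0.5258, 0.2021, 0.1803]
tcp_rot: [-2.532, -1.855, -0.003]
wrist_force: [-9.2, 1.6, 24.9]
finger_gap: 0.5
```

apply_moves:
  slide:
    - [0, 0, 0.02]
    - [0.01, 0.0305, 0.02]
    - [0.0195, 0.061, 0.02]
    - [0.0195, 0.061, 0.012]
    - [0.0195, 0.061, 0.006]
    - [0.0195, 0.061, 0.003]
    - [0.0195, 0.061, 0]
    - [0.0195, 0.061, 0]
  dr:
    - [0, 0, 0]
    - [0, 0, 0]
    - [0, 0, 0]
    - [0, 0, 0]
    - [0, 0, 0]
    - [0, 0, 0]
    - [0, 0, 0]
    - [0, 0, 0]
  jaw: [1, 1, 1, 1, 1, 1, 1, 1]

```text
clock: 10.32
tool_pos: [0.5453, 0.2631, 0.1804]
tcp_rot: [-2.532, -1.856, -0.003]
wrist_force: [-7.3, 1.3, 20.4]
finger_gap: 0.5
```

Now I roll back along the whole strip under pressure.

apply_moves:
  slide:
    - [-0.0033, -0.0105, 0]
    - [-0.0066, -0.021, 0]
    - [-0.01, -0.0315, 0]
    - [-0.0133, -0.042, 0]
    - [-0.0166, -0.0525, 0]
    - [-0.02, -0.063, 0]
    - [-0.0233, -0.0735, 0]
    - [-0.0266, -0.084, 0]
  dr:
    - [0, 0, 0]
    - [0, 0, 0]
    - [0, 0, 0]
    - [0, 0, 0]
    - [0, 0, 0]
    - [0, 0, 0]
    - [0, 0, 0]
    - [0, 0, 0]
  jaw: [1, 1, 1, 1, 1, 1, 1, 1]

```text
clock: 11.32
tool_pos: [0.5187, 0.1804, 0.1803]
tcp_rot: [-2.53, -1.856, -0.006]
wrist_force: [-7.6, 6.6, 21.9]
finger_gap: 0.497
```

apply_moves:
  slide:
    - [-0.0033, -0.0105, 0]
    - [-0.0066, -0.021, 0]
    - [-0.01, -0.0315, 0]
    - [-0.0133, -0.042, 0]
    - [-0.0166, -0.0525, 0]
    - [-0.02, -0.063, 0]
    - [-0.0233, -0.0735, 0]
    - [-0.0266, -0.084, 0]
  dr:
    - [0, 0, 0]
    - [0, 0, 0]
    - [0, 0, 0]
    - [0, 0, 0]
    - [0, 0, 0]
    - [0, 0, 0]
    - [0, 0, 0]
    - [0, 0, 0]
  jaw: [1, 1, 1, 1, 1, 1, 1, 1]

```text
clock: 12.32
tool_pos: [0.4918, 0.0963, 0.1803]
tcp_rot: [-2.529, -1.856, -0.005]
wrist_force: [-9.7, 7.0, 28.5]
finger_gap: 0.502
```

apply_moves:
  slide:
    - [0, 0, 0.04]
    - [0, 0, 0.08]
    - [0.02, -0.04, 0.08]
    - [0.045, -0.08, 0.08]
    - [0.07, -0.125, 0.08]
    - [0.095, -0.17, 0.08]
    - [0.12, -0.215, 0.08]
    - [0.145, -0.26, 0.08]
  dr:
    - [0, 0, 0]
    - [0, 0, 0]
    - [0, 0, -1.8]
    - [0, 0, -3.6]
    - [0, 0, -5.4]
    - [0, 0, -7.2]
    - [0, 0, -9]
    - [0, 0, -10.8]
  jaw: [1, 1, 1, 1, 1, 1, 1, 1]

```text
clock: 13.32
tool_pos: [0.6366, -0.1675, 0.2573]
tcp_rot: [3.102, 0.496, -0.001]
wrist_force: [-0.3, 0.2, -3.8]
finger_gap: 0.499
```

apply_moves:
  slide:
    - [0.015, -0.025, 0]
    - [0.025, -0.046, 0]
    - [0.025, -0.046, 0]
    - [0.025, -0.046, 0]
    - [0.025, -0.046, 0]
  dr:
    - [0, 0, -2]
    - [0, 0, -4]
    - [0, 0, -5.7]
    - [0, 0, -5.7]
    - [0, 0, -5.7]
  jaw: [1, 1, 1, 1, 1]

```text
clock: 13.95
tool_pos: [0.6614, -0.2111, 0.2574]
tcp_rot: [-3.13, 0.269, 0.001]
wrist_force: [0.5, -0.2, -3.7]
finger_gap: 0.496
```

```bash
python3 - <<'E'
from h import *
o=robot.get_obs(); print(o['tool_pos'],o['tcp_rot'],o['joint_positions'],o['wrist_force'],o['finger_gap'])
s=snap('scene','s3.png'); t=snap('top','t3.png')
for z in (.050,.056):
    M=np.array([.514,.1815,z]);u=np.array([.302,.953,0]);n=np.array([.953,-.302,0])
    print(z,proj(t,[M-.088*u,M+.088*u]).round(1).tolist())
a=cv2.resize(s['color'][235:425,280:480,::-1],None,fx=2,fy=2,interpolation=cv2.INTER_CUBIC)
b=cv2.resize(t['color'][170:360,100:340,::-1],None,fx=1.6,fy=2,interpolation=cv2.INTER_CUBIC)
cv2.imwrite('pics/c3.png',np.hstack([a,b]))
E
```

```text
[ 0.66139789 -0.21108761  0.25740596] [-3.12984043e+00  2.68780978e-01  9.56602132e-04] [-0.33405045  0.70952195  0.885635    1.58792203 -0.59099552  1.13226689
 -1.04998671] [ 0.45091097 -0.23296907 -3.73527867] 0.49632127594510705
0.05 [[262.5, 323.4], [148.1, 302.6]]
0.056 [[262.0, 323.0], [146.7, 302.1]]
```

View pics/c3.png

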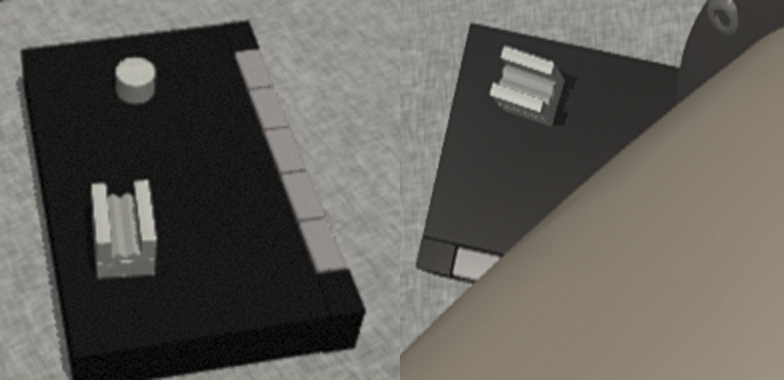

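View pics/s3.png

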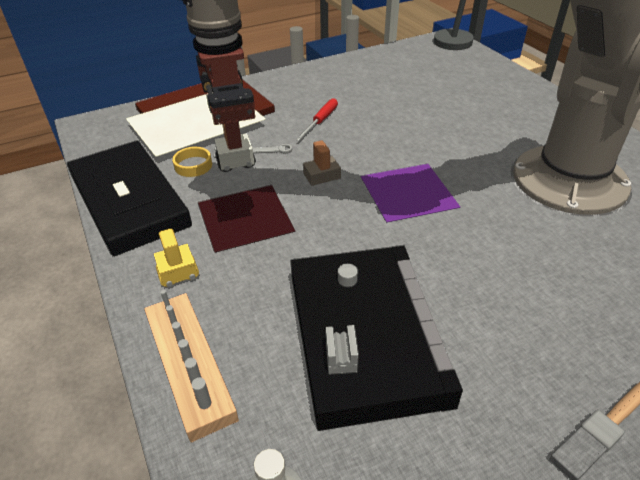

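The scene view shows all five sections collinear and level with the granite, and the pad is clear. Now I set the roller down.

apply_moves:
  slide:
    - [0.001, 0.001, -0.04]
    - [0.001, 0.001, -0.08]
    - [0.001, 0.001, -0.105]
    - [0.001, 0.001, -0.115]
    - [0.001, 0.001, -0.119]
    - [0.001, 0.001, -0.122]
    - [0.001, 0.001, -0.1235]
    - [0.001, 0.001, -0.1235]
  dr:
    - [0, 0, 0]
    - [0, 0, 0]
    - [0, 0, 0]
    - [0, 0, 0]
    - [0, 0, 0]
    - [0, 0, 0]
    - [0, 0, 0]
    - [0, 0, 0]
  jaw: [1, 1, 1, 1, 1, 1, 1, 1]

```text
clock: 15.05
tool_pos: [0.6631, -0.2102, 0.1347]
tcp_rot: [3.13, -0.273, 0.001]
wrist_force: [0.6, 0.2, -2.7]
finger_gap: 0.499
```

Only partly unloaded, so I go down 1 mm more, then release and retreat.

apply_moves:
  slide:
    - [0, 0, -0.001]
    - [0, 0, -0.001]
    - [0, 0, -0.001]
    - [0, 0, -0.001]
    - [0, 0, -0.001]
    - [0, 0, -0.001]
  dr:
    - [0, 0, 0]
    - [0, 0, 0]
    - [0, 0, 0]
    - [0, 0, 0]
    - [0, 0, 0]
    - [0, 0, 0]
  jaw: [1, 1, 0.4, 0.1, 0, 0]

```text
clock: 15.8
tool_pos: [0.6628, -0.2101, 0.133]
tcp_rot: [3.13, -0.273, -0.0]
wrist_force: [-0.9, -0.5, -0.3]
finger_gap: 0.904
```

apply_moves:
  slide:
    - [0, 0, 0]
    - [0, 0, 0.02]
    - [0, 0, 0.06]
    - [0, 0, 0.11]
    - [0, 0, 0.16]
    - [-0.03, 0, 0.16]
    - [-0.06, 0, 0.16]
    - [-0.06, 0, 0.16]
  dr:
    - [0, 0, 0]
    - [0, 0, 0]
    - [0, 0, 0]
    - [0, 0, 0]
    - [0, 0, 0]
    - [0, 0, 0]
    - [0, 0, 0]
    - [0, 0, 0]
  jaw: [0, 0, 0, 0, 0, 0, 0, 0]

```text
clock: 16.8
tool_pos: [0.6011, -0.2111, 0.2949]
tcp_rot: [-3.128, 0.277, -0.002]
wrist_force: [0.7, 0.8, 0.7]
finger_gap: 0.998
```

```bash
python3 - <<'E'
from h import *
o=robot.get_obs(); print(o['tool_pos'],o['wrist_force'],o['finger_gap'])
s=snap('wrist','w4.png'); rollerpose(s)
for n in ['roller_handle','pad']:
    for d in spot_in(n,'wrist')[:3]: print(n,np.array(d['centre']),round(d['conf'],2))
s=snap('scene','s4.png')
for d in spot_in('stone_handle','scene')[:2]: print('stone',d['centre'],d['conf'])
for d in spot_in('section1','scene')[:6]: print('sec',d['centre'],d['conf'])
a=cv2.imread('pics/w4.png'); b=cv2.imread('pics/s4.png')
cv2.imwrite('pics/c4.png',np.hstack([a[60:460,180:580],b[120:420,140:440][:, :].repeat(1,0) if 0 else cv2.resize(b[130:330,150:350],(400,400))]))
E
```

```text
[ 0.60107803 -0.21105478  0.29488235] [0.65657959 0.78808912 0.65153139] 0.9975170308462266
wood 1733 [ 664.7 -211.4] [42.8 21.9] 79.9
 img [[275.0, 140.0], [332.0, 140.0], [332.0, 170.0], [275.0, 170.0]]
frame 1193 [ 685.1 -215.5] [51.9 16.4] 79.9
 img [[276.0, 118.0], [336.0, 118.0], [336.0, 138.0], [276.0, 138.0]]
roller_handle [ 0.7946 -0.1154  0.0399] 0.86
roller_handle [ 0.6725 -0.2087  0.0476] 0.65
pad [ 0.6702 -0.2127  0.0091] 0.67
pad [ 0.3498 -0.1195  0.0059] 0.64
stone [0.4757, -0.24, 0.0303] 0.65
stone [0.5401, 0.2677, 0.0523] 0.16
sec [0.4986, 0.1419, 0.05] 0.81
sec [0.516, 0.1862, 0.0533] 0.81
sec [0.5406, 0.2678, 0.0497] 0.76
sec [0.5293, 0.2306, 0.0501] 0.6
sec [0.4944, 0.1015, 0.0517] 0.5
sec [0.4736, -0.2417, 0.0326] 0.49
```

View pics/c4.png

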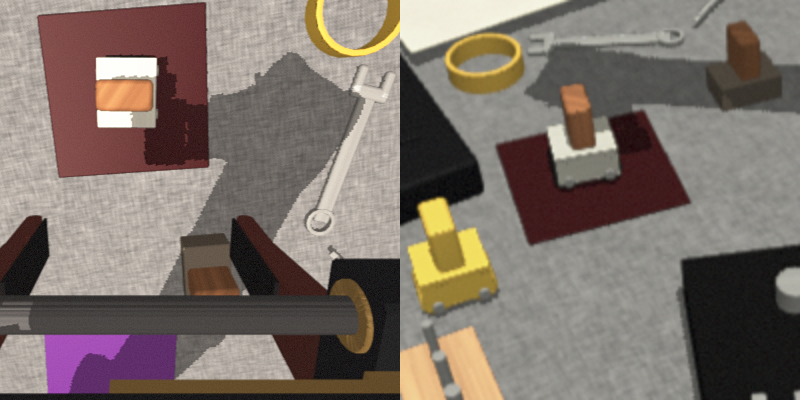

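The roller stands upright at the pad's centre (crop pixel 125,95), is released, and is clear of the gripper. The stone has not moved. I hand in the job.

```bash
python3 -c "
from plant import robot
print(robot.close_job())"
```

```text
the job is handed in; nothing more can be done
None
```

I gripped the roller by its handle and pressed the strip sections down at three places with about 25–29 N. I then rolled about 176 mm back along the strip, from section 5 to section 1, at the same force. Finally I stood the roller back on its red pad, let go, backed off and handed the job in at about 17 s of the 67 s.

**Last checks:**
- **Strip:** At each of the five readings on the strip (three presses, two during the roll), the tool height put the barrels' undersides level with the plate's top, about 49.6 mm. The scene picture shows all five sections level with the granite. The network's heights for the strip fell from about 50–57 mm to 50–53 mm.
- **Roller:** It is upright, with its handle about 3 mm from the pad's centre. The gripper was open and clear of it.
- **Stone:** It was found within about 1 mm of where it was at the start.

**Not measured directly:** I could not read the section and barrel joints. That the barrels turned rather than slid is inferred from the small drag (about 4 N under 25 N of pressure) during the roll. No check failed or disagreed beyond the few millimetres of camera and network error.

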